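Shut the torch gas in the bench valve case

ROBOT

A 6-joint arm with a two-finger parallel gripper is mounted at the origin on the work surface. World frame = base frame: x ahead of the robot, y to its left, z up, the work surface at z = 0. Lengths are in m, angles in degrees, forces in N, time in s.
With the tool pointing down it reaches from about 0.4 to 0.825 m from the base axis. Payload 7 kg.
Tool frame: the origin (TCP) lies at the very end of the fingers, on their centre line; the grasp point (between the pads) lies 19 mm behind it; y points along the fingers, x is the direction in which the jaws open and shut, and the axes are right-handed (so a half turn about y gives the same grasp; the last joint's range is limited). The gripper opens to 88 mm and grips with 3 to 60 N. Pads are 19 mm wide; open, the fingers measure 130 mm over their backs; the gripper's body (78 mm by 193 mm) begins 47 mm behind the grasp point.
Start: joints at [81.423, 20.546, 0.682, 0, -70.136, -16.507], TCP at [0.286, 0.611, 0.227] pointing down, gripper open.
Joint ranges: [-176.03, 176.03], [-82.01, 121.73], [-58.28, 71.71], [-173.87, 95.51], [-174.79, -0.11], [-173.66, 173.66]. Speed limits (degrees/s): [136.94, 136.94, 172.46, 180, 180, 180].

INTERFACE

Orientations are given as [roll, pitch, yaw] about the fixed x, y, z axes, in that order (R = Rz(yaw) Ry(pitch) Rx(roll)).
In Python, from plant import ctrl gives the robot as it stands.
- The arm moves only by the shell command python3 -m crank 'ROWS'. ROWS is JSON, a list that holds one entry, the list of rows, each a list of 5 numbers: the closure, from -1 (fully open) to 1 (shut), then the shift along the tool's x, y, z in mm, then the turn about the tool's y in rad. In form: [[[claw, x, y, z, turn], ...]]. A call has 1 to 12 rows; each row is the pose to reach, as a shift and turn from the pose commanded when the call began, along the tool's axes at that moment; what a row does not reach only later rows make up. A row lasts 1/8 s, in which the tool goes at most 62.5 mm and 10.7 degrees, less where a joint would pass 70% of its speed; a pose out of reach is approached as far as the arm can. A call with a gripper value outside its range is refused whole. The fingers move at their own pace and stop on an object; the grip force is fixed at half the most. Time passes only in rows, so rows that repeat a pose let the fingers close. It gives the time, the measured TCP pose, the force and the opening at its end, in the units of the state.
- ctrl.get_obs(): the state, without advancing time (a new reading comes with each control period).
- ctrl.snapshot(name): name is "scene" or "top" or "wrist"; returns the picture (400x640x3 uint8, red, green, blue); there is no depth.
- ctrl.camera_model(name): a dict with "fx", "fy", "cx", "cy" (pixels), "origin" and "orientation" of the camera in the world; the wrist camera has in their place "hand_eye" (4x4, takes a point from camera to tool coordinates, whose origin is the TCP and whose axes are the tool frame's). Camera axes: x right, y down, z forward; pixel columns grow to the right and rows downward; lengths in m; the calibration is good to about 2 mm. A picture is of the moment at which its call begins: read the wrist's pose just before it. camera_model takes no time and is no camera call.
- ctrl.close_job(): hands the job in, once; it reports no verdict.
Trained networks look in the newest picture that a camera, given by its name, has taken for a name from the list of things; names that differ only in an ending like _2 or _b are one class to them, and where a whole thing is asked for, a point or a joint stands for the part that bears it (a point fixed in the world has none). Each returns a list of dicts, best first, with "confidence" (0 to 1); they miss things now and then, are a little off and sometimes report something else, mostly with a low value. They report only what shows in the picture. A call takes as long as a camera call.
- ctrl.find_in(camera, name): "extent" ([left, top, width, height] in pixels, round what is visible of it).
The state is a dict: "clock": time; "joint_pos": joint angles; "qvel": joint speeds; "tau": joint torques, N m; "tool_pos": TCP position; "orientation": TCP orientation; "force": force on the tool from outside, world axes, zero at the start; "moment": the same for the moment, N m; "opening": finger opening in m.
Only numpy, scipy, OpenCV 4.12 (cv2) and the standard library are available. Lean on these libraries where they do the work, as an engineer would, in place of code of your own. Each camera call takes 0.05 s, during which the arm holds its last target.

TASK

On the jeweller's bench, use a fingertip to push the aluminium cover of the valve case along its guides, away from you, all the way back to its stop, so that the well with the two valve handles is open. Then push the red handle clockwise until it is fully shut, against its stop. Only push: do not lift the cover, leave the blue handle as it is and the jar, the wooden pusher and the screwdriver where they are, and leave the cover open.

Things in the scene. Friction and masses are not known exactly. Their poses are not given: they have to be found in the camera images.
- case: grey steel valve case, fixed, 318 mm (x) by 299 mm (y), rim 70 mm high. Origin on the bench below the well's centre; x points away from the robot along the cover's slide (yaw varies), z up. Guides 12 mm high run along both sides (|y| 139.5..149.5 mm), stops 10 mm high cross both ends (x -87.5..-80 and +222.5..+230 mm); nothing else of it rises above the rim.
- well_centre (a point): centre of the well's mouth, at rim height, 70 mm above the case's origin. The well spans case x -70..+65 mm, y -130..+130 mm, floor 6 mm above the bench. Behind it, case x +65..+222 mm is a flat deck at rim height where the cover parks.
- cover: loose aluminium plate, 150 (x) by 274 (y) by 5 mm, 0.28 to 0.56 kg, flat on the rim between the guides, 2.5 mm play each side; axes as the case's, origin at the centre of its underside. It starts over the well (centre at case x -4..+12 mm); against the far stop its centre is at case x +147.5 mm. Slides with a few newtons and stays where left.
- cover_bar (a point): middle of the top edge of the black push bar on the cover: an upright bar 10 mm thick (x), 100 mm long (y), standing 30 mm above the plate (top at 105 mm above the bench), centred at cover x = -45 mm, y = 0.
- red_valve: red valve: fixed brass body on a copper pipe along the case's x, in the well. Origin on the bench plane under the pipe's middle, axes as the case's. It sits at case y = -60 or +60 mm (varies; the other valve has the other place). This is the gas valve to shut.
- red_axis (a point): pivot of the red handle (vertical axis), at the height of the handle's top (60 mm above the bench), 25 mm from the valve's origin along its x. Brass below it: radius 16 mm up to 36 mm high, radius 10 mm up to 44 mm; elsewhere brass within 23 mm of it and pipe reach 35 and 31 mm high.
- red_handle (a joint): angle (rad) of the red lever handle: 0 = open, it lies along the pipe and points to the case's -x (towards the robot); grows clockwise from above; 1.571 = fully shut, at its hard stop, pointing to the case's +y. It starts between 0 and 0.4. Stays where it is left; turning takes about 0.13 N m.
- red_tip (a point): outer end of the red handle on its top face, 65 mm from the pivot. The red plastic sleeve covers it from 19 to 65 mm out, 12 mm wide, from 44 to 60 mm above the bench (top 10 mm below the rim); bare steel nearer the pivot. Free space below it down to the pipe.
- blue_valve: blue valve: fixed brass body on a copper pipe along the case's x, in the well. Origin on the bench plane under the pipe's middle, axes as the case's. It sits at case y = -60 or +60 mm (varies; the other valve has the other place). To be left alone.
- blue_axis (a point): pivot of the blue handle (vertical axis), at the height of the handle's top (60 mm above the bench), 25 mm from the valve's origin along its x. Brass below it: radius 16 mm up to 36 mm high, radius 10 mm up to 44 mm; elsewhere brass within 23 mm of it and pipe reach 35 and 31 mm high.
- blue_handle (a joint): angle (rad) of the blue lever handle: 0 = open, it lies along the pipe and points to the case's -x (towards the robot); grows clockwise from above; 1.571 = fully shut, at its hard stop, pointing to the case's +y. It starts between 0 and 0.25 and must be left so. Stays where it is left; turning takes about 0.13 N m.
- blue_tip (a point): outer end of the blue handle on its top face, 65 mm from the pivot. The blue plastic sleeve covers it from 19 to 65 mm out, 12 mm wide, from 44 to 60 mm above the bench (top 10 mm below the rim); bare steel nearer the pivot. Free space below it down to the pipe.
- jar: bystander: amber glass jar with a yellow lid, 52 mm across, 65 mm high, loose, standing beside the case; origin at the centre of its foot.
- pusher: bystander: turned light-wood pusher with a round foot 48 mm across, 80 mm high, loose, standing beside the case; origin at the centre of its foot.
- screwdriver: bystander: screwdriver, 150 mm long, loose, lying on the bench between robot and case, roughly along the case's y; its own x runs from handle to tip; origin about mid-length at the bench.

How it is judged (in metres and radians):
On the way, in this order (a step that is already met when the one before it is completed fails the run):
1. the cover is pushed back on its guides and the well is open, the red handle not yet shut (x of cover in the frame of case above 0.13 m and value of joint red_handle below 0.7 rad), for 0.2 s.
2. the red handle is pushed fully shut (value of joint red_handle above 1.47 rad and x of cover in the frame of case above 0.125 m), for 0.2 s.
At the end, for the whole second after the job is handed in: The cover lies flat on the rim at rest, its centre more than 125 mm along the case's x (stop at 147.5 mm; it had to reach 130 mm before the red handle was shut); the red handle is within 0.1 rad of its shut stop (above 1.47 rad); the blue handle is still open (below 0.4 rad) (all of step 2 and z of cover in the frame of case between 0.064 and 0.076 m and angle between cover's own z axis and vertical below 0.05 rad and linear speed of cover below 0.01 m/s and value of joint blue_handle below 0.4 rad); the robot touches nothing.
It fails at once if the cover is lifted (more than 15 mm off the rim) or tipped (z of cover in the frame of case above 0.085 m or angle between cover's own z axis and vertical above 0.2 rad).
It fails at once if the blue handle is turned beyond 0.4 rad (value of joint blue_handle above 0.4 rad).
It fails at once if a bystander is moved more than 25 mm or tipped (distance of any of jar, pusher, screwdriver from where it was at the start of the episode above 0.025 m or angle between any of jar, pusher's own z axis and vertical above 0.5 rad).
It also fails if it takes over 45 s, if anything falls off the work surface, if the arm or the gripper's body presses on something with over 40 N, if the wrist force passes 120 N, or if a joint passes its speed limit or range.

## Working session

There is one attempt and no reset: what is moved stays moved. The work goes in short steps, Python scripts to look and compute and a shell command to move; the robot and the scene stay as the last step left them, time stands still between calls to the robot, and variables do not carry over. Pictures are saved under pics/ and viewed, and the job is handed in when it is done.

```bash
ls; mkdir -p pics
python3 - <<'E'
from plant import ctrl
import cv2
print(ctrl.get_obs())
for n in ["scene","top","wrist"]:
    im=ctrl.snapshot(n); cv2.imwrite(f"pics/{n}0.png",im[:,:,::-1]); print(n,ctrl.camera_model(n))
E
```

```text
pics
{'clock': 0.0, 'joint_pos': array([ 8.14229325e+01,  2.05914254e+01,  6.33574371e-01, -1.92111049e-02,
       -7.01374181e+01, -1.65070288e+01]), 'qvel': array([ 0.01175637,  0.05971645, -0.12800489,  0.02536045,  0.01208216,
        0.04399964]), 'tau': array([-1.51809985e-03, -5.82716274e+01,  2.93045425e+01,  6.99707955e+00,
        6.85101666e-03, -1.68971201e-04]), 'tool_pos': array([0.28598429, 0.61087146, 0.22562416]), 'orientation': array([-8.99902437e+01, -9.64743245e-02, -1.15090647e+02]), 'force': array([ 0.80100397, -0.22817207,  0.42601048]), 'moment': array([-0.02685284,  0.03768866,  0.03126479]), 'opening': 0.08750147781268469}
scene {'fx': 454.36328479583136, 'fy': 454.36328479583136, 'cx': 314.21786465361026, 'cy': 203.2025632703044, 'origin': array([1.08336544, 0.45421448, 0.76949225]), 'orientation': array([-135.11077417,    0.9060845 ,  131.09561083])}
top {'fx': 361.03736478887913, 'fy': 361.03736478887913, 'cx': 317.9269938902501, 'cy': 197.99419051485143, 'origin': array([0.5263206 , 0.02496027, 0.80885695]), 'orientation': array([-176.90171174,   -1.57401601,  -90.68145142])}
wrist {'fx': 290.672805678777, 'fy': 290.672805678777, 'cx': 319.5803852600205, 'cy': 201.4555428461154, 'hand_eye': array([[ 9.99999189e-01,  1.12387625e-03, -5.99065356e-04,
        -7.95296947e-04],
       [ 8.65794643e-04, -2.54942896e-01,  9.66955723e-01,
        -1.58926230e-01],
       [ 9.34011118e-04, -9.66955457e-01, -2.54943662e-01,
         6.90535207e-02],
       [ 0.00000000e+00,  0.00000000e+00,  0.00000000e+00,
         1.00000000e+00]])}
```

View pics/top0.png

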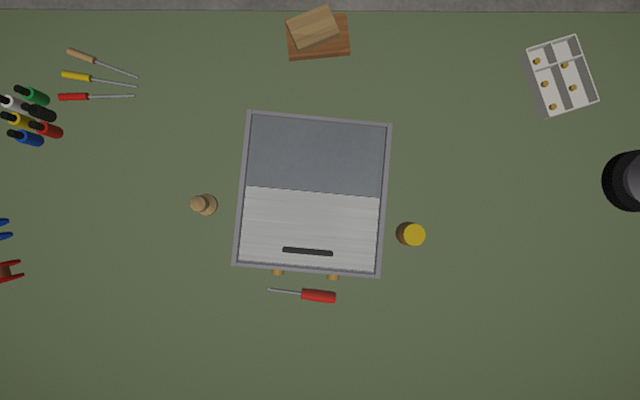

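View pics/scene0.png

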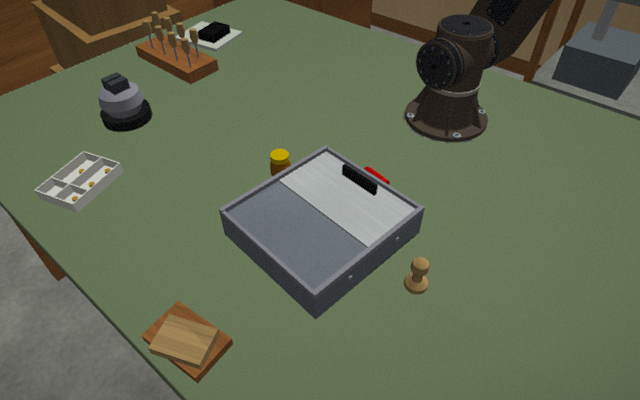

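View pics/wrist0.png

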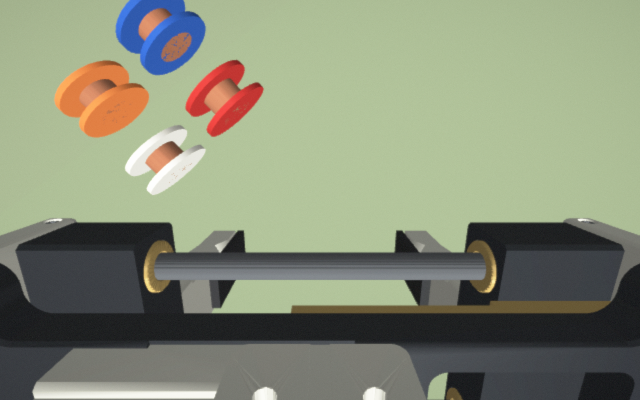

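The top view shows the case (corners about (247,110), (392,124), (380,277), (233,265)). The black bar spans (282,249) to (333,253), the jar is at (413,234), the pusher at (203,204), and the screwdriver at (268..335,293).

```bash
cat > h.py <<'E'
from plant import ctrl
import numpy as np, cv2
from scipy.spatial.transform import Rotation as R
def cam(n):
    m=ctrl.camera_model(n)
    if 'hand_eye' in m:
        o=ctrl.get_obs(); T=np.eye(4); T[:3,:3]=R.from_euler('xyz',o['orientation'],degrees=True).as_matrix(); T[:3,3]=o['tool_pos']
        W=T@m['hand_eye']; return m,W[:3,:3],W[:3,3]
    return m,R.from_euler('xyz',m['orientation'],degrees=True).as_matrix(),np.array(m['origin'])
def ray(n,u,v,z,c=None):
    m,Rm,o=c or cam(n)
    d=Rm@np.array([(u-m['cx'])/m['fx'],(v-m['cy'])/m['fy'],1.]); return o+d*(z-o[2])/d[2]
def proj(n,p,c=None):
    m,Rm,o=c or cam(n); q=Rm.T@(np.array(p)-o); return np.array([m['fx']*q[0]/q[2]+m['cx'],m['fy']*q[1]/q[2]+m['cy']])
E
python3 - <<'E'
from h import *
im=cv2.imread('pics/top0.png'); cv2.imwrite('pics/topz.png',cv2.resize(im[90:310,180:440],None,fx=3,fy=3,interpolation=cv2.INTER_CUBIC)[:600,:])
for uv,z in [((247,110),.081),((392,124),.081),((380,277),.081),((233,265),.081),((282,249),.105),((333,253),.105)]:
    print(uv,ray('top',*uv,z).round(4))
for n in ['cover_bar','cover','case','jar','pusher','screwdriver']:
    print(n,ctrl.find_in('top',n)[:2], ctrl.find_in('scene',n)[:1])
m,Rw,o=cam('wrist'); ob=ctrl.get_obs()
print(R.from_euler('xyz',ob['orientation'],degrees=True).as_matrix().round(3))
E
```

```text
(247, 110) [0.7464 0.1468 0.081 ]
(392, 124) [ 0.7161 -0.1495  0.081 ]
(380, 277) [ 0.4055 -0.1181  0.081 ]
(233, 265) [0.4339 0.1749 0.081 ]
(282, 249) [0.4662 0.0758 0.105 ]
(333, 253) [ 0.4571 -0.0228  0.105 ]
cover_bar [{'extent': [237.1, 185.3, 138.5, 87.0], 'confidence': 0.82}] [{'extent': [279.7, 153.5, 134.0, 92.2], 'confidence': 0.77}]
cover [{'extent': [237.1, 184.7, 143.9, 86.3], 'confidence': 0.92}] [{'extent': [278.9, 151.9, 136.1, 91.8], 'confidence': 0.79}]
case [{'extent': [229.9, 109.0, 162.1, 169.1], 'confidence': 0.82}] [{'extent': [216.0, 145.9, 209.2, 172.7], 'confidence': 0.74}]
jar [{'extent': [393.6, 219.1, 29.7, 27.0], 'confidence': 0.97}] [{'extent': [269.7, 147.2, 22.5, 29.2], 'confidence': 0.87}]
pusher [{'extent': [185.9, 191.1, 34.9, 23.6], 'confidence': 0.98}] [{'extent': [404.4, 254.3, 25.7, 37.9], 'confidence': 0.86}]
screwdriver [{'extent': [269.1, 286.4, 63.7, 13.8], 'confidence': 0.73}, {'extent': [186.2, 193.2, 29.5, 20.3], 'confidence': 0.28}] [{'extent': [362.4, 164.0, 23.9, 19.7], 'confidence': 0.63}]
[[-0.424  0.     0.906]
 [-0.906  0.    -0.424]
 [-0.    -1.    -0.   ]]
```

View pics/topz.png

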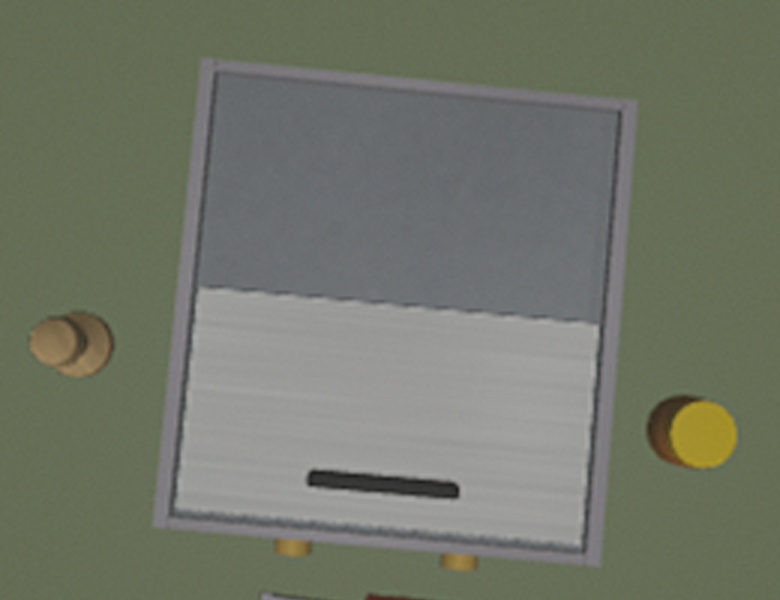

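```bash
cat > fit.py <<'E'
from h import *
from scipy.optimize import least_squares
# outer top corners of guides/stops, case frame (far-left, far-right, near-right, near-left)
C=np.array([[230,149.5,82],[230,-149.5,82],[-87.5,-149.5,82],[-87.5,149.5,82]])/1e3
obs={'top':[(248,109.3),(392.3,123.3),(380,278.7),(231,265)],'scene':[(317,316),(221,222),(327,148),(424,211)]}
cams={k:cam(k) for k in obs}
# scene picture: far-left? assigned below by nearest
def T(p): return np.array([[np.cos(p[2]),-np.sin(p[2])],[np.sin(p[2]),np.cos(p[2])]])
def world(p,c): c=np.atleast_2d(c); return np.c_[c[:,:2]@T(p).T+p[:2],c[:,2]]
def res(p,ks): return np.concatenate([(proj(k,w,cams[k])-np.array(o)) for k in ks for w,o in zip(world(p,C),obs[k])])
if __name__=='__main__':
    for ks in (['top'],['top','scene']):
        s=least_squares(res,[.5,.02,-.09],args=(ks,)); print(ks,s.x[:2].round(4),np.degrees(s.x[2]).round(2)); print(s.fun.reshape(-1,2).round(1).tolist())
        b=[ray('top',*uv,.105) for uv in [(180+309/3,90+470/3),(180+459/3,90+485/3),(180+309/3,90+487/3),(180+459/3,90+498/3)]]
        print('bar case',[((q[:2]-s.x[:2])@T(s.x)).round(4) for q in b])
        e=[ray('top',*uv,.075) for uv in [(180+199/3,90+288/3),(180+599/3,90+324/3)]]
        print('far edge case',[((q[:2]-s.x[:2])@T(s.x)).round(4) for q in e])
E
python3 fit.py
```

```text
['top'] [0.5045 0.0213] -6.0
[[-0.7, -0.7], [0.7, -0.2], [0.2, 0.2], [-0.2, 0.5]]
bar case [array([-0.0392,  0.0488]), array([-0.04  , -0.0486]), array([-0.05  ,  0.0477]), array([-0.0483, -0.0493])]
far edge case [array([0.0733, 0.1365]), array([ 0.0746, -0.1363])]
['top', 'scene'] [0.5116 0.0294] -5.26
[[-6.2, -3.3], [-4.7, -4.6], [-3.3, -4.2], [-3.9, -2.0], [-0.9, -15.5], [-3.4, -9.2], [-1.8, -1.3], [1.4, -1.4]]
bar case [array([-0.0449,  0.0405]), array([-0.047 , -0.0568]), array([-0.0557,  0.0396]), array([-0.0553, -0.0575])]
far edge case [array([0.0687, 0.1268]), array([ 0.0665, -0.146 ])]
```

```bash
cat >> h.py <<'E'
P=np.array([.5045,.0213,np.radians(-6.0)])
def c2w(x,y,z):  # case mm -> world m
    c,s=np.cos(P[2]),np.sin(P[2]); return np.array([P[0]+(c*x-s*y)/1e3,P[1]+(s*x+c*y)/1e3,z/1e3])
def w2c(p):
    c,s=np.cos(P[2]),np.sin(P[2]); d=(np.array(p)[:2]-P[:2])*1e3; return np.array([c*d[0]+s*d[1],-s*d[0]+c*d[1],p[2]*1e3])
def shift(x,y,z,o=None):
    o=o or ctrl.get_obs(); M=R.from_euler('xyz',o['orientation'],degrees=True).as_matrix()
    return M.T@(c2w(x,y,z)-o['tool_pos'])*1e3
def st():
    o=ctrl.get_obs(); M=R.from_euler('xyz',o['orientation'],degrees=True).as_matrix()
    zx=np.degrees(np.arctan2(M[1,2],M[0,2]))
    print('t',round(o['clock'],2),'case',w2c(o['tool_pos']).round(1),'toolz yaw-case',round(zx-np.degrees(P[2]),2),'tilt',M[:,1].round(3),'F',o['force'].round(1),'open',round(o['opening'],4))
E
python3 - <<'E'
from h import *
st(); print(shift(-84,-1,226), shift(-84,-1,88))
im=cv2.imread('pics/scene0.png')
from fit import C
for c in C:
    u=proj('scene',c2w(*(c*1e3))); cv2.circle(im,tuple(int(round(v)) for v in u),3,(0,0,255),1); print(u.round(1))
cv2.imwrite('pics/sc_chk.png',cv2.resize(im[130:330,200:440],None,fx=3,fy=3))
E
```

```text
t 0.75 case [-278.8  564.   226.6] toolz yaw-case -19.08 tilt [ 0.  0. -1.] F [-0.2 -0.2  0.9] open 0.0878
[470.21996637   0.56917281 368.82842675] [470.22899448 138.5691725  368.8304671 ]
[313.3 294.9]
[217.6 208. ]
[325.4 143.9]
[423.8 206.7]
```

View pics/sc_chk.png

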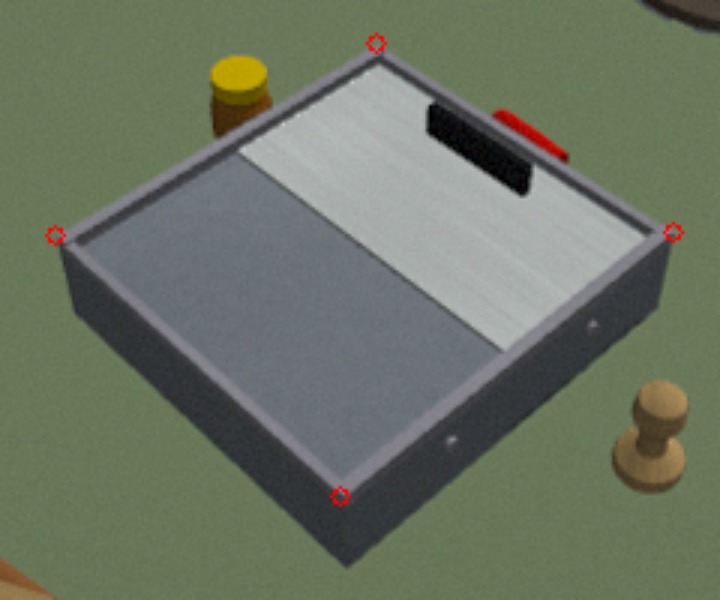

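```bash
python3 -m crank '[[[1,47,0,37,-0.04],[1,94,0,74,-0.08],[1,141,0,111,-0.12],[1,188,0,148,-0.16],[1,235,0,185,-0.2],[1,282,0,221,-0.24],[1,329,0,258,-0.28],[1,376,0,295,-0.333],[1,423,0,332,-0.333],[1,470,0,369,-0.333],[1,470,0,369,-0.333],[1,470,0,369,-0.333]]]'; python3 -c "
from h import *
st(); print(shift(-84,-1,226), shift(-84,-1,88))"
```

```text
clock: 2.25
tool_pos: [0.4212, 0.0289, 0.2267]
orientation: [-90.0, 0.0, -96.1]
force: [-0.6, 0.2, 0.1]
opening: 0.0003
t 2.25 case [-83.7  -1.1 226.7] toolz yaw-case -0.1 tilt [ 0.  0. -1.] F [-0.6  0.2  0.1] open 0.0003
[-0.11457679  0.68491718 -0.33222141] [-6.71590392e-02  1.38684902e+02 -3.76119860e-01]
```

```bash
python3 -m crank '[[[1,0,35,0,0],[1,0,70,0,0],[1,0,105,0,0],[1,0,125,0,0],[1,0,138,0,0],[1,0,138,0,0]]]'; python3 -c "
from h import *
st(); 
for n in ['scene','wrist']: cv2.imwrite(f'pics/{n}1.png',ctrl.snapshot(n)[:,:,::-1])"
```

```text
clock: 3.0
tool_pos: [0.4208, 0.0299, 0.0881]
orientation: [-90.1, -0.1, -95.9]
force: [0.8, 0.3, -0.2]
opening: 0.0003
t 3.0 case [-84.1  -0.2  88.1] toolz yaw-case 0.09 tilt [-0.001 -0.001 -1.   ] F [ 0.8  0.3 -0.2] open 0.0003
```

View pics/wrist1.png

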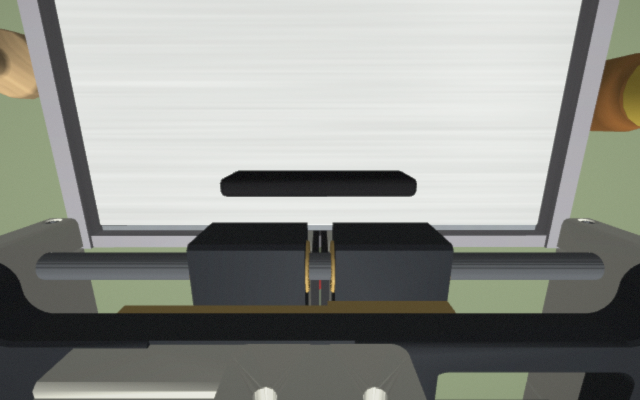

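View pics/scene1.png

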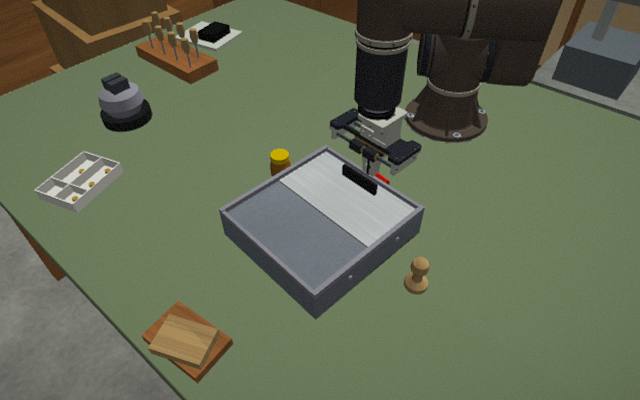

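The wrist view shows the bar at columns 221–416, centred on the fingers (col 320), and the rails are symmetric. Pushing next.

```bash
python3 -m crank '[[[1,0,0,10,0],[1,0,0,20,0],[1,0,0,27,0],[1,0,0,34,0],[1,0,0,44,0],[1,0,0,54,0],[1,0,0,65,0],[1,0,0,76,0],[1,0,0,87,0],[1,0,0,98,0],[1,0,0,106,0],[1,0,0,110,0]]]'; python3 -c "
from h import *
st(); 
for n in ['scene']: cv2.imwrite(f'pics/{n}2.png',ctrl.snapshot(n)[:,:,::-1])"
```

```text
clock: 4.6
tool_pos: [0.5309, 0.0176, 0.0885]
orientation: [-90.0, -0.0, -96.0]
force: [-3.3, 0.8, 1.0]
opening: 0.0005
t 4.6 case [26.6 -0.9 88.5] toolz yaw-case -0.01 tilt [-0. -0. -1.] F [-3.3  0.8  1. ] open 0.0005
```

View pics/scene2.png

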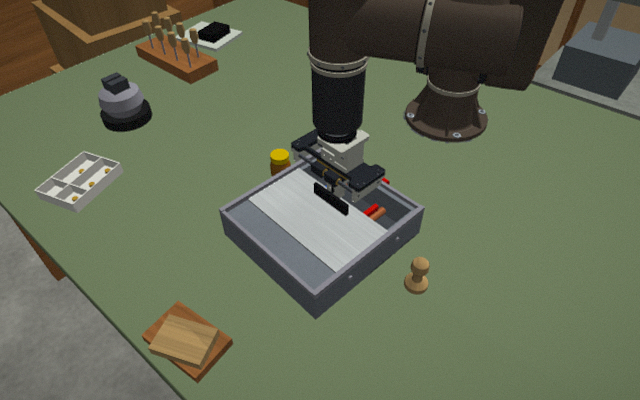

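```bash
python3 -m crank '[[[1,0,0,8,0],[1,0,0,17,0],[1,0,0,26,0],[1,0,0,35,0],[1,0,0,44,0],[1,0,0,50,0],[1,0,0,54,0],[1,0,0,56,0],[1,0,0,58,0]]]'; python3 -c "
from h import *
st()"
```

```text
clock: 5.78
tool_pos: [0.5881, 0.0116, 0.0886]
orientation: [-90.0, -0.0, -96.0]
force: [-4.6, 0.5, 3.3]
opening: 0.0007
t 5.78 case [84.1 -0.9 88.6] toolz yaw-case -0.0 tilt [-0. -0. -1.] F [-4.6  0.5  3.3] open 0.0007
```

```bash
python3 -m crank '[[[1,0,0,1.5,0],[1,0,0,3,0],[1,0,0,4,0],[1,0,0,5,0]]]'; python3 -c "
from h import *
st()"
```

```text
clock: 6.28
tool_pos: [0.5897, 0.0111, 0.0884]
orientation: [-90.3, -0.0, -96.0]
force: [-19.5, 6.5, 15.9]
opening: 0.0002
t 6.28 case [85.8 -1.2 88.4] toolz yaw-case -0.03 tilt [-0.006 -0.    -1.   ] F [-19.5   6.5  15.9] open 0.0002
```

Force has risen to 20 N with no further motion, so the cover is at its stop. I'll back off and look into the well.

```bash
python3 -m crank '[[[1,0,0,-12,0],[1,0,0,-30,0],[1,0,-30,-50,0],[1,0,-70,-80,0],[1,0,-110,-120,0],[1,0,-112,-160,0],[1,0,-112,-160,0],[1,0,-112,-160,0]]]'
python3 - <<'E'
from h import *
st()
for n in ['scene','top','wrist']: cv2.imwrite(f'pics/{n}3.png',ctrl.snapshot(n)[:,:,::-1])
c=cam('wrist')
for n in ['red_tip','red_axis','red_handle','red_valve','blue_handle','cover','cover_bar']:
    print(n,[(d['extent'],d['confidence']) for d in ctrl.find_in('wrist',n)[:2]])
E
```

```text
clock: 7.28
tool_pos: [0.435, 0.0283, 0.2011]
orientation: [-89.9, 0.1, -96.0]
force: [0.5, 0.7, 0.5]
opening: 0.0007
t 7.28 case [-69.9  -0.3 201.1] toolz yaw-case 0.04 tilt [ 0.003  0.001 -1.   ] F [0.5 0.7 0.5] open 0.0007
red_tip [([244.7, 83.9, 27.6, 80.9], 0.79), ([137.7, 1.5, 358.7, 216.2], 0.34)]
red_axis [([247.1, 64.9, 30.1, 121.3], 0.84)]
red_handle [([247.8, 89.4, 22.7, 77.0], 0.87)]
red_valve [([245.2, 61.6, 35.8, 121.1], 0.66)]
blue_handle [([362.5, 86.9, 27.9, 77.6], 0.7)]
cover [([157.4, 1.3, 323.3, 39.3], 0.97)]
cover_bar [([161.8, 0.1, 315.4, 40.4], 0.92), ([139.4, 0.3, 356.7, 217.5], 0.68)]
```

View pics/wrist3.png

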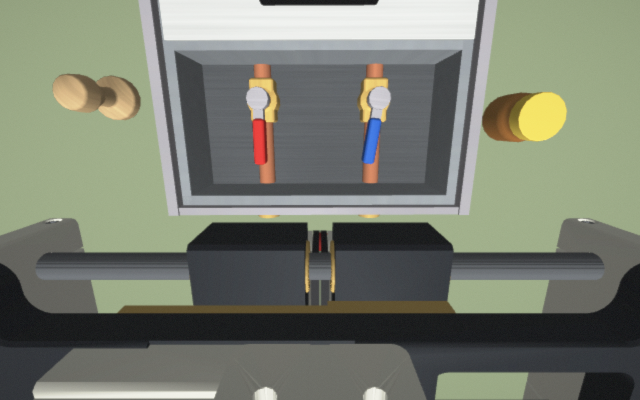

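View pics/top3.png

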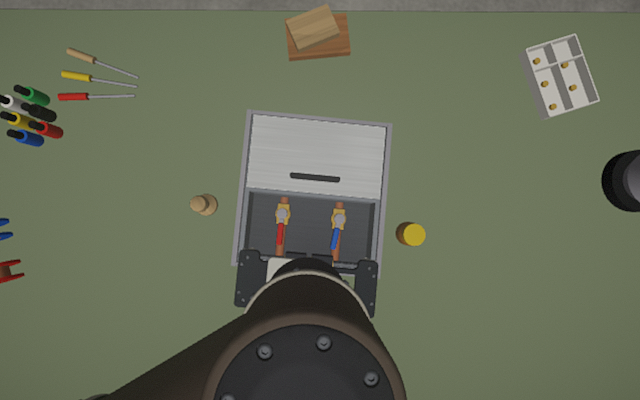

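The cover is parked at the back. In the wrist view the red handle is at the left (+y), with its pivot at about (258,98) and its tip at (260,163). Blue is at right, pivot (379,98) and tip (369,162).

```bash
python3 - <<'E'
from h import *
c=cam('wrist')
for nm,u,z in [('red piv',(258,98),.06),('red tip',(260,163.5),.06),('red tip L',(254,163),.06),('red tip R',(266,163),.06),('blue piv',(379.5,98),.06),('blue tip',(369,162.5),.06),('well nl',(190,196),.07),('well nr',(451,196),.07),('well fl',(180,63),.07)
 ,('cover near L',(163,39),.0725),('cover near R',(477,39),.0725)]:
    print(nm,w2c(ray('wrist',*u,z,c)).round(1))
for nm,u,z in [('red piv',(283,214),.06),('red tip',(280,250),.06),('bar L',(290,176),.105),('bar R',(339,180),.105)]:
    print('top',nm,w2c(ray('top',*u,z)).round(1))
E
python3 -c "
import cv2;i=cv2.imread('pics/wrist3.png');cv2.imwrite('pics/wz.png',cv2.resize(i[30:220,150:490],None,fx=2.3,fy=2.3,interpolation=cv2.INTER_CUBIC))"
```

```text
red piv [23.9 59.7 60. ]
red tip [-39.9  61.1  60. ]
red tip L [-39.4  67.2  60. ]
red tip R [-39.4  54.9  60. ]
blue piv [ 23.9 -58.5  60. ]
blue tip [-38.8 -51.   60. ]
well nl [-71.9 132.5  70. ]
well nr [ -71.7 -134.8   70. ]
well fl [ 53.2 127.4  70. ]
cover near L [ 72.4 139.1  72.5]
cover near R [  72.5 -140.1   72.5]
top red piv [23.8 58.  60. ]
top red tip [-50.4  56.9  60. ]
top bar L [ 98.8  48.6 105. ]
top bar R [100.2 -47.7 105. ]
```

View pics/wz.png

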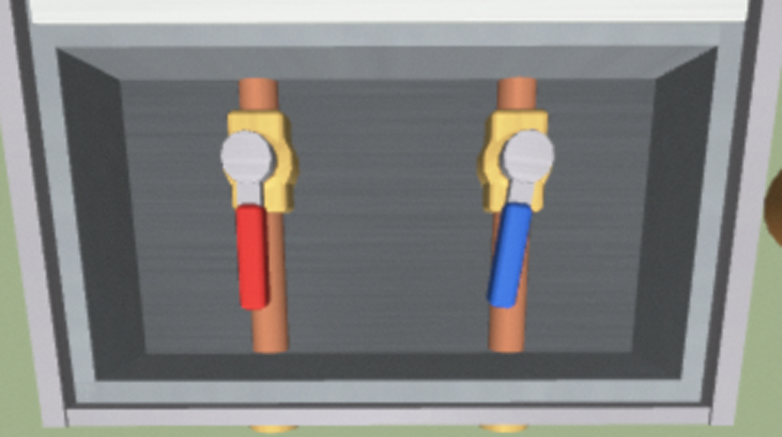

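Pivot (25,60), tip (-40,61) in case mm, which matches the spec (red handle ≈ 0.02 rad). The cover edge at x=72.5 puts its centre at 147.5, so it is at the stop. Next I'll go down beside the red handle on its -y side.

```bash
python3 -m crank '[[[1,-10,0,20,0],[1,-22,0,43,0],[1,-22,30,43,0],[1,-22,60,43,0],[1,-22,90,43,0],[1,-22,101,43,0],[1,-22,101,43,0]]]'
python3 - <<'E'
from h import *
st()
cv2.imwrite('pics/wrist4.png',ctrl.snapshot('wrist')[:,:,::-1]); im=ctrl.snapshot('scene')[:,:,::-1]
cv2.imwrite('pics/scene4.png',cv2.resize(im[110:310,210:450],None,fx=3,fy=3,interpolation=cv2.INTER_CUBIC))
print(shift(-27,22,49))
E
```

```text
clock: 8.65
tool_pos: [0.479, 0.0451, 0.0994]
orientation: [-90.1, -0.0, -96.0]
force: [-0.8, 0.6, 0.2]
opening: 0.0006
t 8.65 case [-27.8  21.   99.4] toolz yaw-case 0.0 tilt [-0.001 -0.001 -1.   ] F [-0.8  0.6  0.2] open 0.0006
[-4.80500194e-01  5.15343873e+01 -2.62232434e-02]
```

View pics/wrist4.png

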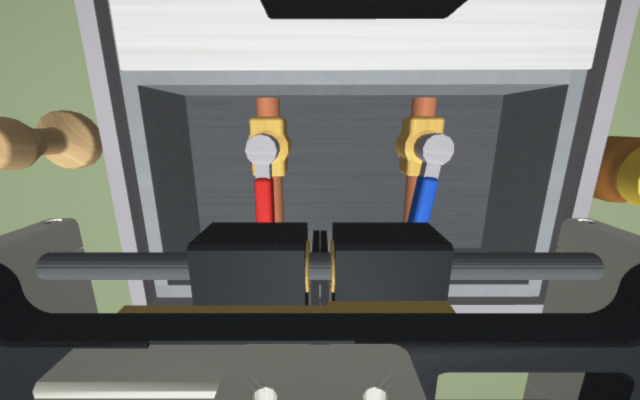

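View pics/scene4.png

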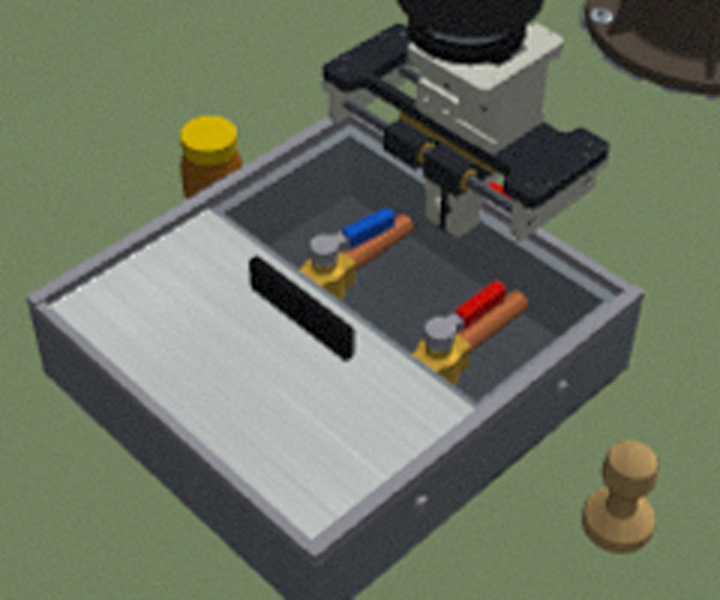

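```bash
python3 -m crank '[[[1,0,20,0,0],[1,0,40,0,0],[1,0,50.5,0,0],[1,0,50.5,0,0]]]'
python3 - <<'E'
from h import *
st()
cv2.imwrite('pics/wrist5.png',ctrl.snapshot('wrist')[:,:,::-1]); im=ctrl.snapshot('scene')[:,:,::-1]
cv2.imwrite('pics/scene5.png',cv2.resize(im[110:310,210:450],None,fx=3,fy=3,interpolation=cv2.INTER_CUBIC))
for a in [(-26.5,33),(-27.6,44.3),(-26.5,56.3),(-22.6,68.7),(-15.2,80.2),(-4.5,90.5),(9.5,97),(12,97)]: print(a,shift(*a,49).round(1))
E
```

```text
clock: 9.25
tool_pos: [0.4792, 0.0452, 0.0492]
orientation: [-90.0, -0.0, -96.0]
force: [0.3, -0.6, -0.4]
opening: 0.0004
t 9.25 case [-27.7  21.2  49.2] toolz yaw-case 0.0 tilt [-0. -0. -1.] F [ 0.3 -0.6 -0.4] open 0.0004
(-26.5, 33) [-11.6   0.9   0.7]
(-27.6, 44.3) [-22.9   0.9  -0.4]
(-26.5, 56.3) [-34.9   0.9   0.7]
(-22.6, 68.7) [-47.3   0.9   4.6]
(-15.2, 80.2) [-58.8   0.9  12. ]
(-4.5, 90.5) [-69.1   0.9  22.7]
(9.5, 97) [-75.5   0.9  36.7]
(12, 97) [-75.5   0.9  39.2]
```

View pics/scene5.png

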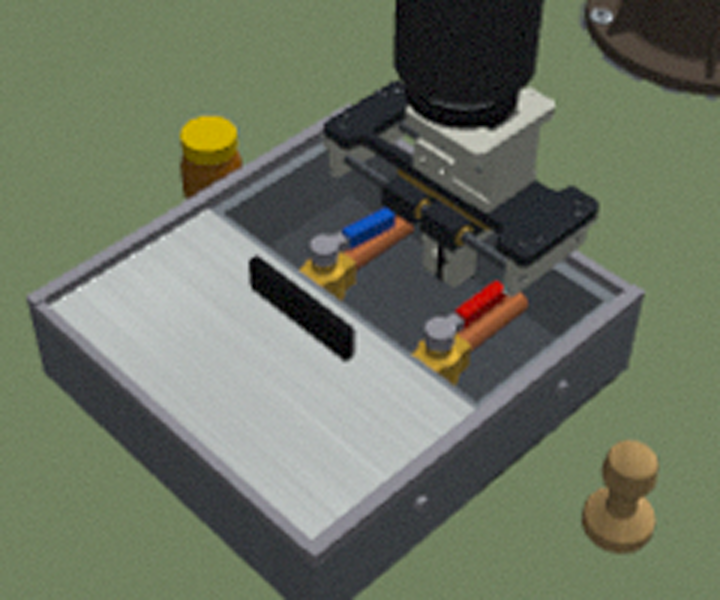

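The finger is beside the red handle on its -y side. I'll sweep the first half of the arc.

```bash
python3 -m crank '[[[1,-6,0,1,0],[1,-11.6,0,0.7,0],[1,-17,0,0,0],[1,-23,0,-0.4,0],[1,-29,0,0,0],[1,-35,0,0.7,0],[1,-41,0,2.5,0],[1,-47,0,4.6,0],[1,-47.5,0,5,0]]]'
python3 - <<'E'
from h import *
st()
cv2.imwrite('pics/wrist6.png',ctrl.snapshot('wrist')[:,:,::-1]); im=ctrl.snapshot('scene')[:,:,::-1]
cv2.imwrite('pics/scene6.png',cv2.resize(im[110:310,210:450],None,fx=3,fy=3,interpolation=cv2.INTER_CUBIC))
for a in [(-22.6,68.7),(-15.2,80.2),(-4.5,90.5),(9.5,97),(12,97)]: print(a,shift(*a,49).round(1))
E
```

```text
clock: 10.48
tool_pos: [0.4889, 0.0923, 0.0488]
orientation: [-90.0, -0.0, -96.0]
force: [-1.6, -3.4, -1.2]
opening: 0.0003
t 10.47 case [-22.9  69.   48.8] toolz yaw-case 0.01 tilt [-0.001 -0.    -1.   ] F [-1.6 -3.4 -1.2] open 0.0003
(-22.6, 68.7) [ 0.1 -0.1  0.3]
(-15.2, 80.2) [-11.4  -0.1   7.7]
(-4.5, 90.5) [-21.7  -0.1  18.4]
(9.5, 97) [-28.2  -0.1  32.4]
(12, 97) [-28.2  -0.1  34.9]
```

View pics/scene6.png

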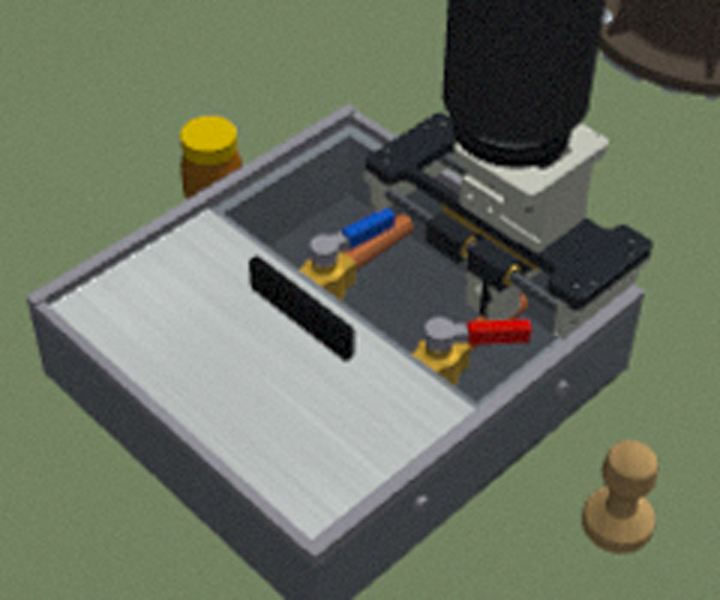

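View pics/wrist6.png

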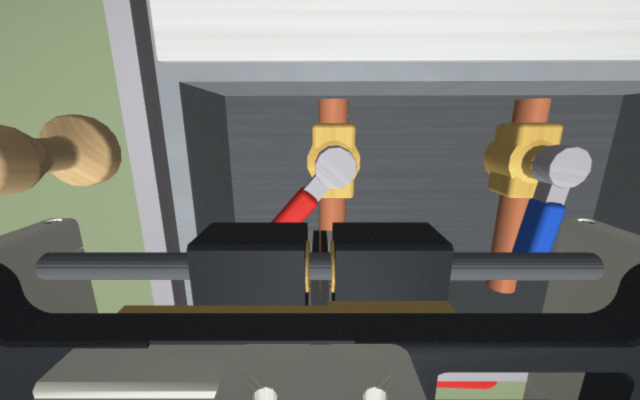

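The handle has turned about 45° with 4 N contact, and blue is untouched. I'll sweep the rest.

```bash
python3 -m crank '[[[1,-6,0,3.5,0],[1,-11.4,0,7.7,0],[1,-17,0,13,0],[1,-21.7,0,18.4,0],[1,-25.5,0,25,0],[1,-28,0,30,0],[1,-28,0,33,0],[1,-28,0,34.5,0],[1,-28,0,36,0],[1,-28,0,36,0]]]'
python3 - <<'E'
from h import *
st()
cv2.imwrite('pics/wrist7.png',ctrl.snapshot('wrist')[:,:,::-1]); im=ctrl.snapshot('scene')[:,:,::-1]
cv2.imwrite('pics/scene7.png',cv2.resize(im[110:310,210:450],None,fx=3,fy=3,interpolation=cv2.INTER_CUBIC))
E
```

```text
clock: 11.82
tool_pos: [0.5224, 0.1165, 0.0487]
orientation: [-90.5, -0.1, -96.1]
force: [-29.6, 12.1, 20.8]
opening: 0.0001
t 11.82 case [ 7.8 96.5 48.7] toolz yaw-case -0.08 tilt [-0.008 -0.    -1.   ] F [-29.6  12.1  20.8] open 0.0001
```

View pics/scene7.png

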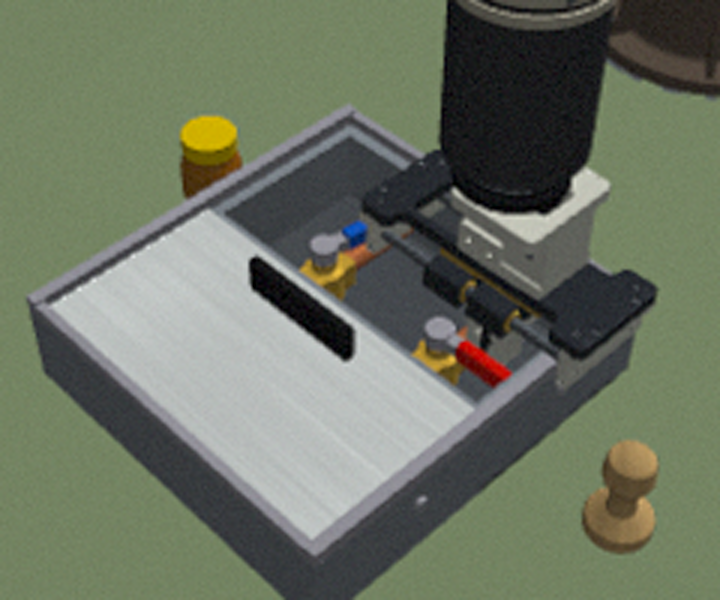

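View pics/wrist7.png

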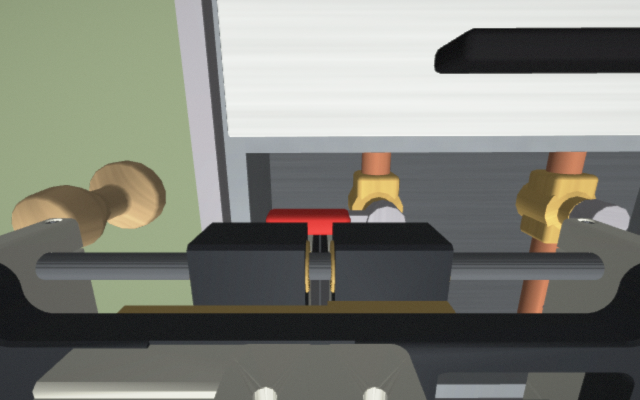

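The handle is against its stop: force is 30 N and it now lies along +y. I'll back off, lift and check.

```bash
python3 -m crank '[[[1,0,0,-6,0],[1,0,0,-16,0],[1,0,-30,-20,0],[1,5,-80,-30,0],[1,30,-120,-50,0],[1,60,-152,-70,0],[1,92,-152,-80,0],[1,92,-152,-80,0],[1,92,-152,-80,0]]]'
python3 - <<'E'
from h import *
st()
for n in ['wrist','scene','top']: cv2.imwrite(f'pics/{n}8.png',ctrl.snapshot(n)[:,:,::-1])
for n in ['red_handle','blue_handle','jar','pusher','screwdriver']:
    print(n,[(d['extent'],d['confidence']) for d in ctrl.find_in('wrist',n)[:1]],[(d['extent'],d['confidence']) for d in ctrl.find_in('scene',n)[:1]],[(d['extent'],d['confidence']) for d in ctrl.find_in('top',n)[:1]])
E
```

```text
clock: 13.05
tool_pos: [0.4393, 0.0332, 0.2015]
orientation: [-89.9, 0.1, -96.0]
force: [-0.6, 0.0, -0.1]
opening: 0.0003
t 13.05 case [-66.1   5.  201.5] toolz yaw-case -0.03 tilt [ 0.002  0.001 -1.   ] F [-0.6  0.  -0.1] open 0.0003
red_handle [([198.3, 92.7, 81.1, 22.3], 0.69)] [([351.1, 217.5, 28.2, 23.1], 0.58)] [([252.4, 205.4, 37.0, 9.4], 0.65)]
blue_handle [([368.9, 90.0, 28.3, 77.0], 0.9)] [([316.2, 180.8, 27.6, 17.6], 0.57)] [([393.8, 220.4, 29.7, 26.4], 0.73)]
jar [([486.7, 98.5, 83.3, 48.4], 0.63)] [([271.5, 148.7, 20.5, 26.2], 0.98)] [([394.0, 219.1, 30.1, 25.5], 0.87)]
pusher [] [([404.4, 257.1, 23.7, 38.2], 0.73)] [([187.0, 191.0, 30.9, 26.2], 0.86)]
screwdriver [] [([363.6, 166.6, 22.0, 17.8], 0.56)] []
```

View pics/wrist8.png

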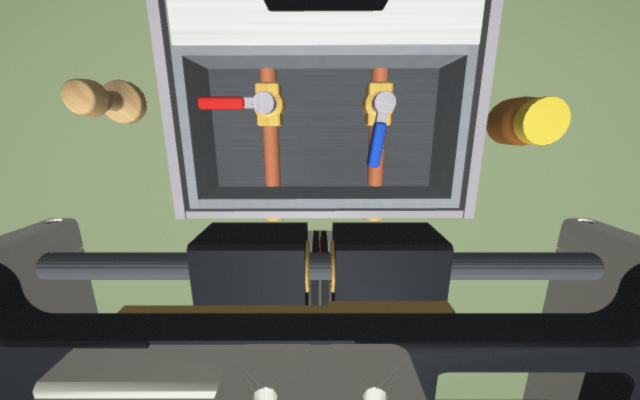

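View pics/scene8.png

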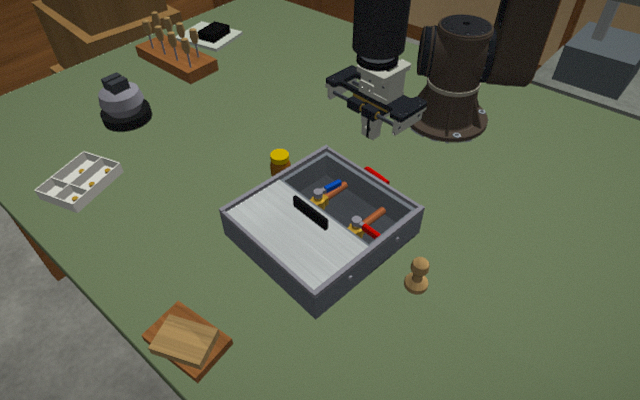

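Run:
```python
from h import *
c=cam('wrist')
q={}
for nm,u,z in [('rp',(263.5,103),.06),('rt',(198.5,103),.06),('bp',(385.5,103),.06),('bt',(374.5,166),.06),('cov',(320,45),.0725)]:
    q[nm]=w2c(ray('wrist',*u,z,c)); print(nm,q[nm].round(1))
for a in 'rb':
    d=q[a+'t']-q[a+'p']; print(a,np.arctan2(d[1],-d[0]).round(3))
print(ctrl.close_job()); st()
```

```text
rp [23.3 60.4 60. ]
rt [ 23.2 124.1  60. ]
bp [ 23.4 -59.2  60. ]
bt [-38.5 -51.4  60. ]
cov [71.8  5.1 72.5]
r 1.57
b 0.125
the job is handed in; nothing more can be done
None
the job is handed in; nothing more can be done
```

The cover is pushed back to its far stop and the red handle is shut against its own stop. I pushed only with the closed fingertip and handed the job in at about 13 s.

What the last checks showed:
- **Cover:** it stopped moving at 20 N push force. In the last picture its near edge is at case x ≈ 72 mm, which puts its centre at about 147 mm.
- **Red handle:** measured at about 1.57 rad, after the push force rose to about 30 N at the stop.
- **Blue handle:** about 0.12 rad in the last picture. It was about the same before the handle push, and I never touched it.
- **Bystanders:** the jar, pusher and screwdriver sit where they were in the scene view, within about 3 pixels.
- **Arm:** clear of everything, about 0.2 m above the bench, with the force reading near zero.

Two checks were weaker:
- **Case position:** checked in the scene camera, the fit from the top camera was off by about 3–6 pixels on most corners. My hand-picked far corner was wrong, so I used the top-camera fit, and the wrist pictures then agreed to within a few millimetres.
- **Detector:** in the final pictures it did not find the screwdriver in the top or wrist view, or the pusher in the wrist view, though both showed in other views. In the top view it mistook the jar for the blue handle.

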